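Set and raise the telescopic sill lamp, and hold it up

TASK

Get the sill lamp ready for sorting pills: swing its dimmer lever until it is in line with the short dark steel pointer fin beside it (do not shift the fin), then press the round release button so that the lamp head pops up. Then take the knob on top of the head and pull it straight up, past the first stop, to the second stop, where the column is fully extended. The column draws itself back in, so finish while still holding the head up there in the gripper, with the lever still in line; leave the other things on the sill where they stand.

Things in the scene. Friction and masses are not known exactly. Their poses are not given: they have to be found in the camera images.
- lamp: Telescopic lamp, fixed to the sill. White metal plinth 110 (x) x 320 (y) x 40 (z) mm; origin at the centre of its underside, z up. Along its y axis: telescopic column with the lamp head at y = -105 mm, release button at y = +10 mm, dimmer lever at y = +110 mm, all at x = 0.
- release_top (a point): Centre of the top face of the steel release button (28 mm diameter, in a low dark ring on the plinth), facing up. Pressed straight down: travel 6 mm, about 5 N when fully down, springs back up when let go.
- release (a joint): Travel of the release button, m: 0 up, 0.006 fully pressed. The catch lets go of the column at about 0.004.
- head_knob (a point): Point on the axis of the upright cylindrical steel knob (30 mm diameter, 42 mm tall) on top of the white lamp head, midway up the knob. The knob stands on the head's disc (76 mm diameter, 18 mm thick), whose top is 21 mm below this point. z up. About 128 mm above the sill when the column is shut.
- rod (a joint): How far the lamp head with its rod has come out of the middle tube, m: 0 to 0.05. Held at 0 by the catch until the button is pressed; then a spring lifts it to about 0.018 by itself (0.014 to 0.022). From there it must be pulled up, with a force growing to about 5 N; 0.05 is the first stop.
- tube (a joint): How far the middle tube has come out of the fixed collar, m: 0 to 0.055. Starts to move only after the head is at the first stop, at a pull of about 8 N in all, growing to about 10 N; 0.055 is the second stop (column fully extended, knob 105 mm above its shut position). Springs and weight draw everything back in when let go; nothing locks it.
- dimmer_tip (a point): Centre of the black barrel knob (20 mm diameter, 26 mm long, lying along the lamp's y axis) at the end of the dimmer lever, a steel rod 10 mm thick; 80 mm from the hinge. z points from hinge to knob. It can be pushed with shut fingers.
- dimmer_pivot (a point): Point on the hinge line of the dimmer lever, 50 mm above the sill; the hinge line runs along the lamp's y axis.
- dimmer (a joint): Angle of the dimmer lever, rad: 0 upright, positive leaning to the lamp's +x, negative to -x, range -0.75 to 0.75. Stays where it is left (friction a little under 1 N at the knob).
- fin_tip (a point): Tip of the flat dark steel pointer fin (10 x 4 mm, 42 mm long from the same hinge line), 21 mm from the lever towards the lamp's +y; z points from hinge to tip.
- fin (a joint): Angle of the pointer fin, rad, measured as for the lever: the angle to which the lever is to be set. The fin is stiff; do not shift it.
- bowl: Green melamine bowl, 124 mm wide, 50 mm high, loose; origin under its centre. Leave it.
- pill_case: White folding pill case, shut, 60 x 95 x 24 mm, loose; origin under its centre. Leave it.
- timer: Round chrome bell timer, 68 mm wide, 56 mm high, loose; origin under its centre. Leave it.
- vial: Frosted vial with aluminium cap, 32 mm diameter, 110 mm high, loose; origin under its centre. Leave it.
- lamp_head: The white lamp head with its knob, which rides on the rod; origin at the centre of the disc's underside (39 mm below point head_knob), 89 mm above the sill when the column is shut.

How it is judged:
By the outcome, as a careful person would: the job done as asked, in the order asked, and still so for the second after the job is handed in, while the arm keeps its last pose, push and grip.
It also fails if it takes over 54 s, if anything falls off the work surface, if the arm or the gripper's body presses on something with over 40 N, if the wrist force passes 120 N, or if a joint passes its speed limit or range.

ROBOT

A 7-joint arm with a two-finger parallel gripper is mounted at the origin on the work surface. World frame = base frame: x ahead of the robot, y to its left, z up, the work surface at z = 0. Lengths are in m, angles in rad, forces in N, time in s.
With the tool pointing down it reaches from about 0.425 to 0.95 m from the base axis. Payload 4.7 kg.
Tool frame: the origin (TCP) lies on the centre line of the jaws, within the pads' length; the fingertips stand robot.nose_length ahead of it and the grasp point (between the pads) lies 8 mm behind it (robot.nose_length is the distance from the TCP to the fingertips, in m); z points along the fingers, y is the line along which they close (so a half turn about z gives the same grasp; the last joint's range is limited). The gripper opens to 85 mm and grips with 20 to 120 N. Pads are 22 mm wide; open, the fingers measure 114 mm over their backs; the gripper's body (76 mm by 85 mm) begins 54 mm behind the grasp point. The pads swing forward as they close: fully open they stand 13 mm farther back than shut.
Start: joints at [1.216, 0.469, -0.049, 1.532, 0.024, 1.141, -0.082], TCP at [0.216, -0.639, 0.242] pointing down, gripper open.
Joint ranges: [-2.59, 2.59], [-0.33, 1.99], [-1.39, 1.29], [0.1, 2.45], [-1.04, 4.18], [0.21, 1.99], [-2.66, 2.66]. Speed limits (rad/s): [2.57, 2.57, 3.14, 3.14, 3.14, 3.14, 3.14].

INTERFACE

Orientations are given as [roll, pitch, yaw] about the fixed x, y, z axes, in that order (R = Rz(yaw) Ry(pitch) Rx(roll)).
In Python, from plant import robot gives the robot as it stands. Calls block until the motion is done:
- robot.goto(position, orientation): joint-space move of the TCP to a pose.
- robot.move_straight(position, vel=0.15, attitude=None, contact_N=None): straight line of the TCP; attitude=None keeps the orientation; vel is the mean speed in m/s. With contact_N (N) it stops when the force on the tool has changed by that much, and returns True; else False.
- robot.move_joints(angles): joint-space move.
- robot.grip(opening, strength=None): opening from 0.0 (shut) to 1.0 (fully open); strength is the grip in N (None keeps the last); returns when the fingers have stopped.
- robot.sleep(seconds).
- robot.inverse_kinematics(position, orientation): joint angles nearest the present ones, or None.
- robot.sense(): the state.
- robot.grab_frame(name): name is "scene" or "top" or "wrist"; returns a dict with "image" (400x640x3 uint8, red, green, blue), "range_z" (400x640 float32, m along the optical axis (not along the pixel's ray), 0 where there is no reading), "fx", "fy", "cx", "cy" (pixels), "R" (3x3) and "t" (3): a world point X has camera coordinates R X + t. Camera axes: x right, y down, z forward; pixel columns grow to the right and rows downward; lengths in m; the calibration is good to about 2 mm. A picture is of the moment at which its call begins.
A pose or a line that the arm cannot do raises robot.IKError and nothing moves.
- robot.close_job(): hands the job in; it is judged then, once.
The state is a dict: "t": time; "joint_pos": joint angles; "joint_velocities": joint speeds; "effort": joint torques, N m; "tcp_pos": TCP position; "tcp_rot": TCP orientation; "wrist_force": force on the tool from outside, world axes, zero at the start; "torque": the same for the moment, N m; "opening": opening from 0.0 (shut) to 1.0 (fully open); "gripper_force": force on a finger pad.
Only numpy, scipy, OpenCV 4.12 (cv2) and the standard library are available. Lean on these libraries where they do the work, as an engineer would, in place of code of your own. Each camera call takes 0.05 s, during which the arm holds its last target. There are 200 camera calls.

## Working session

There is one attempt and no reset: what is moved stays moved. The work goes in short steps, each a Python script; the robot and the scene stay as the last script left them, time stands still between calls to the robot, and variables do not carry over. Pictures are saved under pics/ and viewed, at most 10 in all, crops included, and the job is handed in when it is done.

```bash
ls; mkdir -p pics; python3 - <<'E'
from plant import robot
import cv2,numpy as np
s=robot.sense();print(s['t'],s['tcp_pos'],s['tcp_rot'],robot.nose_length)
for n in("scene","top"):
    f=robot.grab_frame(n);np.savez(f"pics/{n}0.npz",**f);cv2.imwrite(f"pics/{n}0.png",f['image'][:,:,::-1])
    print(n,f['fx'],f['cx'],f['cy'],-f['R'].T@f['t'],f['R'][2])
E
```

```text
pics
0.0 [ 0.21588382 -0.63892216  0.24124508] [-3.13957279e+00  6.65018782e-05  3.25920384e-01] 0.011
scene 363.0863492056905 322.3367776863854 202.82335529292558 [1.01939237 0.58789551 0.63575068] [-0.48846423 -0.61088086 -0.62307887]
top 453.3329705394157 317.85455381673154 197.54519317405862 [0.4571377  0.04830886 1.35673381] [ 0.13430506 -0.01187214 -0.99086891]
```

View pics/scene0.png

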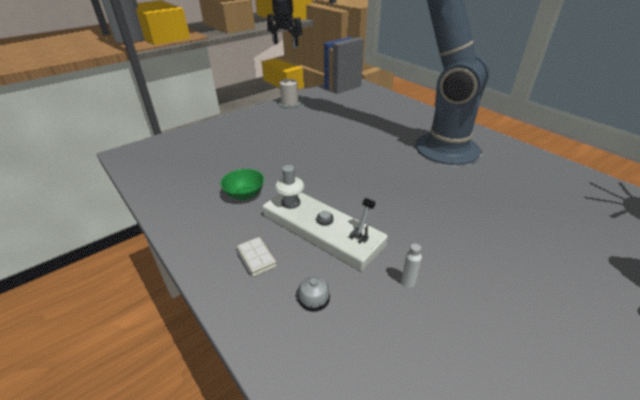

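View pics/top0.png

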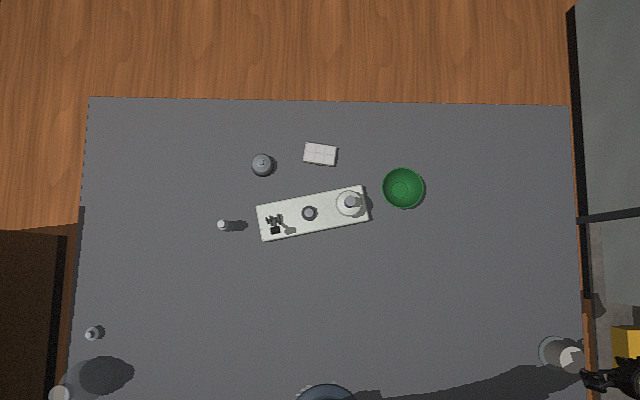

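The scene view shows the lamp in mid-table, with the head at (289,185), button at (325,217) and lever knob at (369,203). The top view shows the plinth at (313,213), head at (351,202), button at (309,213) and lever knob near (275,230). Next I fit the plinth and get a close wrist view of the lever.

```bash
cat > h.py <<'E'
import numpy as np,cv2
from plant import robot
def ray(f,u,v):
    d=f['R'].T@np.array([(u-f['cx'])/f['fx'],(v-f['cy'])/f['fy'],1.]);return -f['R'].T@f['t'],d
def onz(f,u,v,z):
    o,d=ray(f,u,v);return o+d*(z-o[2])/d[2]
def proj(f,X):
    c=f['R']@X+f['t'];return np.array([f['fx']*c[0]/c[2]+f['cx'],f['fy']*c[1]/c[2]+f['cy']])
def save(f,n,crop=None,k=1):
    im=f['image'][:,:,::-1]
    if crop: im=im[crop[1]:crop[3],crop[0]:crop[2]]
    cv2.imwrite(f'pics/{n}.png',cv2.resize(im,None,fx=k,fy=k,interpolation=cv2.INTER_CUBIC));np.savez(f'pics/{n}.npz',**f)
E
python3 - <<'E'
from h import *
f=dict(np.load('pics/top0.npz'));im=f['image'].astype(int)
m=((im.min(2)>150)).astype(np.uint8);m[:,:250]=0;m[:,375:]=0;m[:180]=0;m[245:]=0
c=max(cv2.findContours(m,cv2.RETR_EXTERNAL,cv2.CHAIN_APPROX_NONE)[0],key=cv2.contourArea)
P=np.array([onz(f,*p[0],.04)[:2] for p in c],dtype=np.float32)
print(cv2.minAreaRect(P),cv2.boxPoints(cv2.minAreaRect(P)))
E
```

```text
((0.5912767648696899, 0.05048871785402298), (0.10625852644443512, 0.3157349228858948), 12.406584739685059) [[ 0.50547075  0.1932549 ]
 [ 0.5733056  -0.11510686]
 [ 0.6770828  -0.09227747]
 [ 0.6092479   0.2160843 ]]
```

```bash
cat >> h.py <<'E'
from scipy.spatial.transform import Rotation as Ro
yaw=np.radians(12.4066);C=np.array([.5913,.0505,0]);L=Ro.from_euler('z',yaw).as_matrix()
def W(x,y,z): return C+L@np.array([x,y,z])
def att(zl,yl):
    "tool attitude from tool z and y directions, lamp axes"
    z=np.array(zl,float);z/=np.linalg.norm(z);y=np.array(yl,float);y-=z*(y@z);y/=np.linalg.norm(y)
    return Ro.from_matrix(L@np.c_[np.cross(y,z),y,z]).as_euler('xyz')
E
python3 - <<'E'
from h import *
f=robot.grab_frame('wrist');s=robot.sense()
R=Ro.from_euler('xyz',s['tcp_rot']).as_matrix()
print('cam in tool',R.T@(-f['R'].T@f['t']-s['tcp_pos']),'axes\n',(f['R']@R).round(3))
print(f['fx'])
for tilt in(30,45,60,75):
  t=np.radians(tilt);z=np.array([0,-np.sin(t),-np.cos(t)])
  for yl in([1,0,0],[-1,0,0],[0,1,.5],[0,-1,-.5]):
   for d in(.15,.22):
    p=W(*(np.array([0,.13,.08])-z*d));q=robot.inverse_kinematics(p,att(z,yl));print(tilt,yl,d,p.round(3),None if q is None else np.round(q,2))
E
```

```text
cam in tool [ 0.08355656  0.0012028  -0.13076548] axes
 [[-0.     1.     0.001]
 [-0.945  0.    -0.327]
 [-0.327 -0.001  0.945]]
360.27606923839306
30 [1, 0, 0] 0.15 [0.547 0.251 0.21 ] [-0.06  0.72 -1.03  1.63  0.92  1.63 -1.07]
30 [1, 0, 0] 0.22 [0.54  0.285 0.271] [-0.19  0.61 -0.88  1.54  0.79  1.66 -0.98]
30 [-1, 0, 0] 0.15 [0.547 0.251 0.21 ] [ 0.01  0.8  -1.18  1.63  1.    1.72  2.01]
30 [-1, 0, 0] 0.22 [0.54  0.285 0.271] [-0.06  0.75 -1.18  1.53  0.94  1.81  2.05]
30 [0, 1, 0.5] 0.15 [0.547 0.251 0.21 ] [ 0.02  0.82 -1.21  1.63  1.02  1.74  0.43]
30 [0, 1, 0.5] 0.22 [0.54  0.285 0.271] [-0.05  0.77 -1.21  1.53  0.96  1.82  0.47]
30 [0, -1, -0.5] 0.15 [0.547 0.251 0.21 ] [-0.09  0.69 -0.97  1.63  0.89  1.6  -2.62]
30 [0, -1, -0.5] 0.22 [0.54  0.285 0.271] [-0.09  0.7  -1.09  1.53  0.9   1.76 -2.63]
45 [1, 0, 0] 0.15 [0.541 0.281 0.186] [-0.19  0.92 -1.1   1.57  1.11  1.95 -1.24]
45 [1, 0, 0] 0.22 [0.53  0.329 0.236] [-0.32  0.84 -0.99  1.46  1.01  1.97 -1.18]
45 [-1, 0, 0] 0.15 [0.541 0.281 0.186] [-0.23  0.86 -0.99  1.57  1.06  1.88  1.93]
45 [-1, 0, 0] 0.22 [0.53  0.329 0.2
[... 1027 characters left out ...]
 0.14  1.43  0.63  1.69 -2.46]
75 [1, 0, 0] 0.15 [0.532 0.319 0.119] [-0.81  0.99 -0.24  1.46  0.93  1.91 -1.15]
75 [1, 0, 0] 0.22 [0.518 0.385 0.137] [-0.99  1.   -0.05  1.33  0.81  1.92 -1.03]
75 [-1, 0, 0] 0.15 [0.532 0.319 0.119] [-0.81  0.99 -0.24  1.46  0.93  1.91  2.  ]
75 [-1, 0, 0] 0.22 [0.518 0.385 0.137] [-0.99  1.   -0.05  1.33  0.81  1.92  2.11]
75 [0, 1, 0.5] 0.15 [0.532 0.319 0.119] [-1.16  1.    0.33  1.48  0.65  1.65 -2.49]
75 [0, 1, 0.5] 0.22 [0.518 0.385 0.137] [-1.21  1.03  0.33  1.35  0.61  1.77 -2.44]
75 [0, -1, -0.5] 0.15 [0.532 0.319 0.119] [-0.81  0.99 -0.24  1.46  0.93  1.91  0.42]
75 [0, -1, -0.5] 0.22 [0.518 0.385 0.137] [-0.99  1.   -0.05  1.33  0.81  1.92  0.54]
```

```bash
python3 - <<'E'
from h import *
robot.goto(W(0,0,.38),att([0,-.2,-1],[1,0,0]))
t=np.radians(45);z=np.array([0,-np.sin(t),-np.cos(t)])
robot.goto(W(*(np.array([0,.13,.08])-z*.22)),att(z,[1,0,0]))
f=robot.grab_frame('wrist');save(f,'w1')
print(robot.sense()['t'],proj(f,W(0,.11,.05)),proj(f,W(0,.131,.05)),proj(f,W(0,.131,.092)),L.T@(-f['R'].T@f['t']-C))
robot.grip(0)
E
```

```text
4.2417 [320.69167707 150.43911847] [320.60834944 138.88717802] [320.729204   174.41991213] [0.00068729 0.43523725 0.26880727]
```

View pics/w1.png

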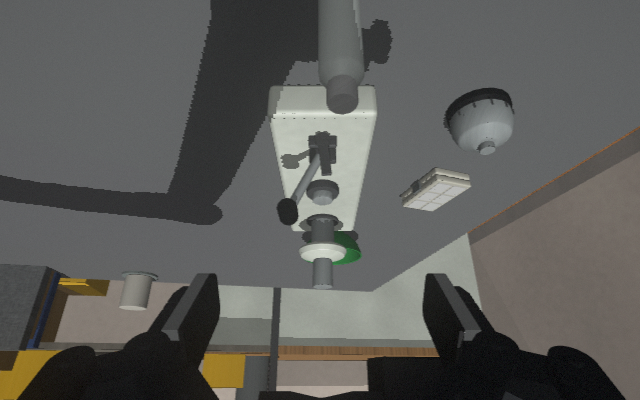

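The picture is upside down. The hinge is at about (321,140), the lever leans to lamp -x with its knob at (288,211), and the short fin ends near (326,172), leaning slightly to +x. I'll enlarge it and compute the angles.

```bash
python3 - <<'E'
from h import *
f=dict(np.load('pics/w1.npz'));save(f,'w1c',(265,115,365,225),5.4)
for a in(-.1,0,.1,.2,.3):print(a,proj(f,W(.042*np.sin(a),.131,.05+.042*np.cos(a))).round(1))
for a in(-.4,-.5,-.6):print(a,proj(f,W(.08*np.sin(a),.11,.05+.08*np.cos(a))).round(1))
E
```

```text
-0.1 [316.4 174.3]
0 [320.7 174.4]
0.1 [325.  174.2]
0.2 [329.3 173.6]
0.3 [333.4 172.7]
-0.4 [289.4 213.1]
-0.5 [282.3 209.9]
-0.6 [275.6 206.1]
```

View pics/w1c.png

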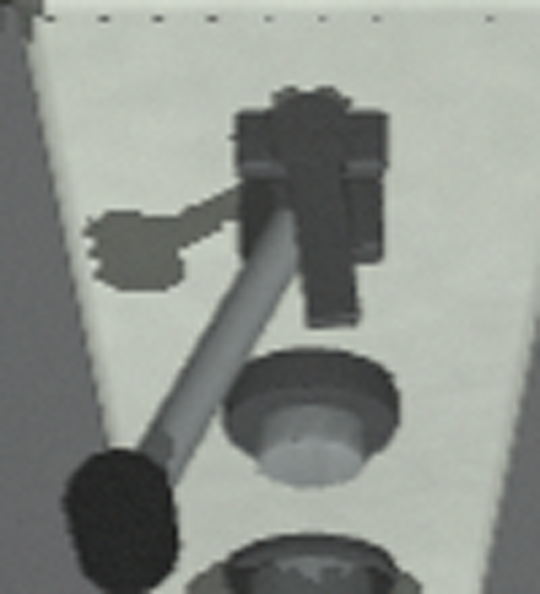

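```bash
cat >> h.py <<'E'
C=C+L@np.array([.002,0,0])
down=att([0,0,-1],[0,1,0])
def view(n):
    t=np.radians(45);z=np.array([0,-np.sin(t),-np.cos(t)])
    robot.goto(W(*(np.array([-.002,.13,.08])-z*.22)),att(z,[1,0,0]))
    f=robot.grab_frame('wrist');save(f,n);save(f,n+'c',(265,115,365,225),5.4);print('t',robot.sense()['t'])
def push(x):
    robot.goto(W(-.075,.108,.18),down)
    robot.move_straight(W(-.075,.108,.123))
    print(robot.move_straight(W(x,.108,.123),vel=.06),robot.sense()['wrist_force'])
    robot.move_straight(W(x-.03,.108,.123));robot.move_straight(W(x-.05,.108,.2),vel=.2)
E
python3 - <<'E'
from h import *
print(robot.sense()['opening'])
push(-.017)
view('w2')
E
```

```text
-0.0003215187590799297
False [-0.45838559 -0.05377205  0.0704796 ]
t 10.9667
```

View pics/w2c.png

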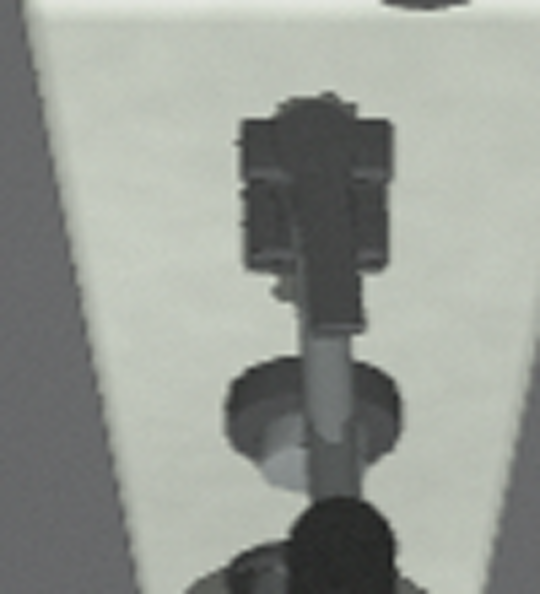

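Now the lever is nearly upright. In the crop the fin tip is at (338,330), the lever knob at (342,550) and the hinge bracket centre at u=317, so the lever is still short of the fin. I'll convert both to angles.

```bash
python3 - <<'E'
from h import *
f=dict(np.load('pics/w2.npz'))
print('hinge',proj(f,W(0,.11,.05)),proj(f,W(0,.131,.05)))
P=lambda x,y,z:(proj(f,W(x,y,z))-[265,115])*5.4
print('bracket z.05',P(0,.11,.05),P(0,.131,.05))
for a in(0,.05,.1,.15):print(a,'fin tip',P(.042*np.sin(a),.133,.05+.042*np.cos(a)).round(0),'rod70',P(.066*np.sin(a),.11,.05+.066*np.cos(a)).round(0),'knob',P(.08*np.sin(a),.123,.05+.08*np.cos(a)).round(0),P(.08*np.sin(a),.11,.05+.08*np.cos(a)).round(0))
# edges: plinth left/right
g=f['image'].astype(int).sum(2)
for v in(124,130,140,150,160,175,181,190,196,203):
    r=g[v,310:345];print(v,r//3)
E
```

```text
hinge [323.45490222 151.9045582 ] [323.56622696 140.44083359]
bracket z.05 [315.65647198 199.28461429] [316.25762557 137.38050139]
0 fin tip [317. 324.] rod70 [317. 499.] knob [318. 540.] [317. 569.]
0.05 fin tip [329. 324.] rod70 [335. 499.] knob [340. 540.] [339. 569.]
0.1 fin tip [341. 323.] rod70 [353. 498.] knob [363. 538.] [361. 567.]
0.15 fin tip [352. 322.] rod70 [370. 496.] knob [386. 536.] [383. 565.]
124 [189 187 188 187 188 188 188 188 187 189 190 189 188 188 188 189 188 186
 186 188 188 186 188 189 188 188 189 186 185 186 185 185 185 187 186]
130 [188 188 188 187 187 187 188 187 187 187 188 188 189 188 189 189 190 190
 186 188 187 188 188 186 186 186 186 186 187 185 188 187 186 188 188]
140 [ 66  66  68  68  69  66  67  71  70  70  70  71  70  68  68  69  68  67
  66  68  68  68  67  68  68  66  65 101 172 190 189 190 192 187 191]
150 [ 72  68  70  67  67  61  69  70  67  65  66  68  67  68  70  70  70  70
  70  60  64  69  68  69  68  70 100 167 187 187 185 186 186 186 187]
160 [105  70  67  68  72  72  69  68  69  82  79  67  66  68  67  68  70  69
  70  68  67  68  71  67  73  68  81 162 187 187 187 188 189 188 190]
175 [197 195 192 192 190 189 188 189 188 190 133  98  78  74  84  87  89  91
  94  96  93  96 113 170 190 191 191 192 191 190 193 192 194 191 192]
181 [191 192 186 188 187 144  97  71  61  65  71  91 102 112 116 116 117 112
 105  90 132 174 186 187 187 187 190 189 187 185 185 186 188 188 188]
190 [ 70  76  78  78  78  78  78  79  80  79  78  85  99 110 112 116 113 114
 111 103  85  77  76  79  78  71  64  58  56 125 174 184 184 184 184]
196 [ 78  77  68  77  93 102 108 111 115 118 116  96  81  84  84 105 114 115
  96  81  77  90  92  78  75  76  77  77 114 169 182 184 186 185 186]
203 [180 180 179 167 145 138 138 139 137 136 137 124  93  80  82  86  86  88
  87  83  79  93 149 179 182 183 181 181 181 182 180 181 181 178 182]
```

```bash
sed -i 's/def view(n):/def view(n,d=.22,box=(265,115,365,225),k=5.4):/; s/-z\*.22)),att(z,\[1,0,0\]))$/-z*d)),att(z,[1,0,0]))/; s/(265,115,365,225),5.4);print/box,k);print/' h.py; python3 - <<'E'
from h import *
push(-.0137)
view('w3',.14,(250,60,400,230),3.5)
f=dict(np.load('pics/w3.npz'));P=lambda x,y,z:(proj(f,W(x,y,z))-[250,60])*3.5
print('bracket z.05',P(0,.11,.05),P(0,.131,.05))
for a in(.05,.1,.15):print(a,'fin tip',P(.042*np.sin(a),.133,.05+.042*np.cos(a)).round(0),'rod66',P(.066*np.sin(a),.11,.05+.066*np.cos(a)).round(0),'knob',P(.08*np.sin(a),.123,.05+.08*np.cos(a)).round(0))
E
```

```text
False [ 0.14361886 -0.34084085 -1.10962413]
t 17.0833
bracket z.05 [259.66441961 385.63451336] [260.33830509 339.32447932]
0.05 fin tip [271. 498.] rod66 [276. 638.] knob [281. 680.]
0.1 fin tip [281. 497.] rod66 [290. 637.] knob [300. 679.]
0.15 fin tip [290. 496.] rod66 [305. 635.] knob [318. 676.]
```

View pics/w3c.png

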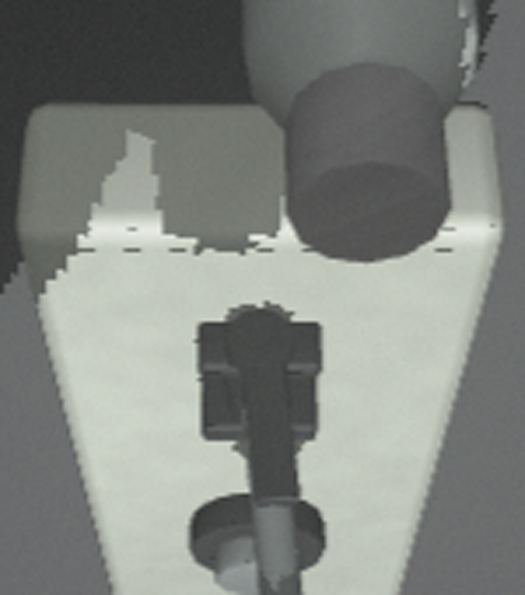

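The crop shows the fin tip at (276,498) and the bracket centre at u=260, so the fin is at about 0.08 rad. The knob fell outside the crop, so I'll view the lower part.

```bash
python3 - <<'E'
from h import *
f=dict(np.load('pics/w3.npz'));save(f,'w3d',(280,140,380,275),4.4)
P=lambda x,y,z:(proj(f,W(x,y,z))-[280,140])*4.4
for a in(.05,.1,.15):print(a,'fin tip',P(.042*np.sin(a),.133,.05+.042*np.cos(a)).round(0),'rod66',P(.066*np.sin(a),.11,.05+.066*np.cos(a)).round(0),'knob',P(.08*np.sin(a),.123,.05+.08*np.cos(a)).round(0))
E
```

```text
0.05 fin tip [209. 274.] rod66 [214. 450.] knob [221. 503.]
0.1 fin tip [221. 273.] rod66 [233. 448.] knob [245. 501.]
0.15 fin tip [233. 271.] rod66 [251. 446.] knob [268. 498.]
```

View pics/w3d.png

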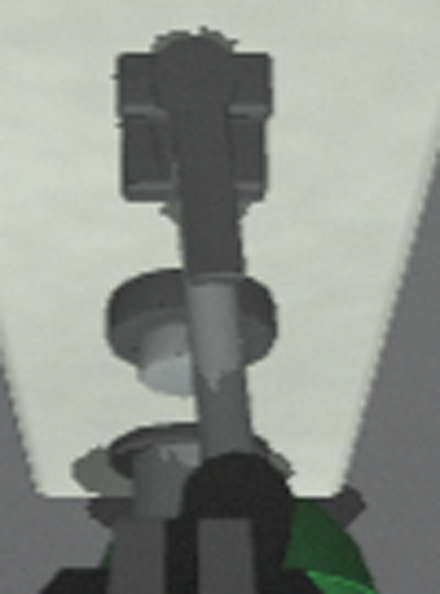

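In this crop the knob centre is at u=238 and the rod at (227,448), so the lever is at about 0.086 rad. The fin tip at (214,272), averaged over the views, gives about 0.083, so the two are in line. Next I press the button and look at the popped head.

```bash
python3 - <<'E'
from h import *
robot.goto(W(0,.01,.2),down)
robot.move_straight(W(0,.01,.085),vel=.15)
hit=robot.move_straight(W(0,.01,.045),vel=.02,contact_N=7)
s=robot.sense();print(hit,s['tcp_pos'],s['wrist_force']);robot.sleep(.2)
robot.move_straight(W(0,.01,.2),vel=.2)
robot.grip(1.0)
robot.goto(W(0,-.105,.26),down)
f=robot.grab_frame('wrist');save(f,'w4')
v,u=np.mgrid[:400,:640];z=f['range_z'];ok=z>0
c=np.stack([(u-f['cx'])/f['fx']*z,(v-f['cy'])/f['fy']*z,z],-1)[ok]
X=((c-f['t'])@f['R']-C)@L
n=X[np.hypot(X[:,0],X[:,1]+.105)<.05]
h=np.histogram(n[:,2],np.arange(.03,.2,.004));print([(round(a,3),b) for a,b in zip(h[1],h[0]) if b>40])
k=n[(n[:,2]>.152)&(n[:,2]<.19)];print(len(k),k.min(0),k.max(0),np.median(k,0))
print(robot.sense()['t'])
E
```

```text
True [0.59112891 0.06070108 0.06713927] [ 0.08666853 -0.79002626  5.42467799]
[(np.float64(0.034), np.int64(67)), (np.float64(0.038), np.int64(2598)), (np.float64(0.11), np.int64(168)), (np.float64(0.114), np.int64(524)), (np.float64(0.118), np.int64(1480)), (np.float64(0.122), np.int64(1984)), (np.float64(0.126), np.int64(355)), (np.float64(0.13), np.int64(51)), (np.float64(0.134), np.int64(51)), (np.float64(0.138), np.int64(53)), (np.float64(0.142), np.int64(59)), (np.float64(0.146), np.int64(60)), (np.float64(0.15), np.int64(64)), (np.float64(0.154), np.int64(65)), (np.float64(0.158), np.int64(71)), (np.float64(0.162), np.int64(76)), (np.float64(0.166), np.int64(1432))]
1684 [-0.0156622  -0.12206971  0.1521037 ] [ 0.01413687 -0.09302919  0.17062242] [-0.00353938 -0.10732573  0.16794684]
23.4417
```

View pics/w4.png

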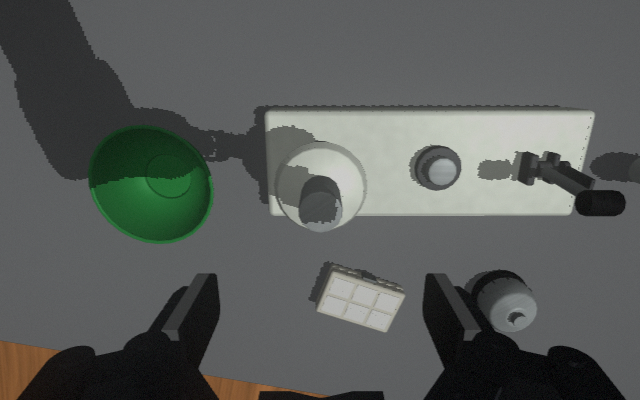

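The picture shows the head popped up: knob at (320,205), top at z≈0.168, centre at lamp (0,-0.1075). The lever at (565,175) is undisturbed. Next I grip the knob and pull.

```bash
python3 - <<'E'
from h import *
robot.move_straight(W(0,-.1075,.146),vel=.12)
print('pre',robot.sense()['wrist_force'])
robot.grip(0.,70)
s=robot.sense();print(s['opening'],s['gripper_force'],s['wrist_force'],s['tcp_pos'],s['t'])
z0=s['tcp_pos'][2]
for dz in(.03,.055,.075):
    robot.move_straight(W(0,-.1075,z0+dz),vel=.05);print(dz,robot.sense()['wrist_force'].round(2))
hit=robot.move_straight(W(0,-.1075,z0+.11),vel=.015,contact_N=8)
s=robot.sense();print(hit,s['tcp_pos'][2]-z0,s['wrist_force'],s['opening'],s['t'])
E
```

```text
pre [ 0.22431939 -0.14753518 -0.31492974]
0.3334339690456218 68.84471297264099 [-0.04416499  2.66232419 -0.12349274] [ 0.61619377 -0.0529691   0.14616146] 25.1
0.03 [ 1.54  5.46 -4.04]
0.055 [ 2.3   6.74 -7.97]
0.075 [ 2.71  5.2  -9.97]
True 0.08464191207288688 [ 4.99375313  2.45020351 -9.63879224] 0.3321542465027696 28.1417
```

```bash
python3 - <<'E'
from h import *
s=robot.sense();print(s['tcp_pos'],s['wrist_force'])
z=s['tcp_pos'][2]
for i in range(6):
    z+=.001;robot.move_straight(W(0,-.1075,z),vel=.02);s=robot.sense();print(s['tcp_pos'][2].round(4),s['wrist_force'].round(2))
    if abs(s['wrist_force'][2])>22:break
robot.sleep(.3);s=robot.sense();print(s['wrist_force'],s['opening'],s['t'])
f=robot.grab_frame('scene');save(f,'s5',(240,100,420,270),3.5)
print('knob mid full',(proj(f,W(0,-.1075,.233))-[240,100])*3.5,'top',(proj(f,W(0,-.1075,.254))-[240,100])*3.5,'disc bottom full',(proj(f,W(0,-.1075,.194))-[240,100])*3.5)
E
```

```text
[ 0.61576727 -0.05306727  0.23080337] [ 4.99375313  2.45020351 -9.63879224]
0.231 [  2.21   5.72 -10.03]
0.232 [  2.34   6.39 -10.16]
0.2323 [  3.12   7.05 -13.41]
0.2323 [  5.04   7.16 -17.08]
0.2324 [  6.84   7.94 -22.49]
[  6.70865699   7.61463602 -21.00152211] 0.32944703190064795 29.7583
knob mid full [155.64240223 127.83605307] top [153.30191403  98.92217776] disc bottom full [159.80100766 179.21054799]
```

View pics/s5.png

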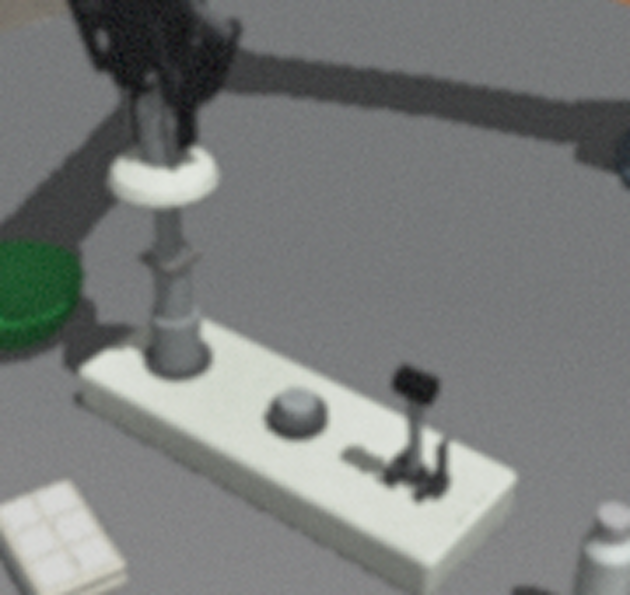

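The picture shows both column stages extended, with the head disc at (163,180), right where full extension predicts. The force rose sharply at the stop, and the lever (415,385) and the other objects are where they were. I'm handing the job in.

```bash
python3 - <<'E'
from plant import robot
print(robot.close_job())
E
```

```text
the job is handed in; nothing more can be done
None
```

The job is handed in: the lever is in line with the fin (both about 0.085 rad by camera), the button was pressed, the head was pulled up to the second stop and is still held there in the gripper, and nothing else on the sill was touched (about 30 s used).

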